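# Point out the stock bottle and the flask, then send the request

### The arm

A 6-joint arm with a two-finger parallel gripper is mounted at the origin on a cart in front of the work surface, level with it; the furniture and walls round the work are solid. World frame = base frame: x ahead of the robot, y to its left, z up, the work surface at z = 0. Lengths are in mm, angles in rad, forces in N, time in s.
With the tool pointing down it reaches from about 350 to 950 mm from the base axis. Payload 17.4 kg.
Tool frame: the origin (TCP) lies between the finger pads, 19 mm behind the fingertips; this is the grasp point; z points along the fingers, y is the line along which they close (so a half turn about z gives the same grasp; the last joint's range is limited). The gripper opens to 93 mm and grips with 3 to 60 N. Pads are 15 mm wide; open, the fingers measure 128 mm over their backs; the gripper's body (75 mm by 188 mm) begins 65 mm behind the grasp point.
Start: joints at [-1.303, 0.116, 1.442, -0, 1.584, -0.038], TCP at [203.204, -643.693, 237.446] pointing down, gripper open.
Joint ranges: [-2.83, 2.83], [-0.83, 2.19], [0.07, 2.5], [-1.14, 4.28], [0.01, 3], [-2.97, 2.97]. Speed limits (rad/s): [1.89, 1.89, 2.22, 3.14, 3.14, 3.14].

### API

Orientations are given as a unit quaternion [w, x, y, z].
In Python, from station import sensors, vision, ctrl gives the robot as it stands.
- The arm moves only by the shell command python3 -m handwheel 'ROWS' [OPENING]. ROWS is JSON, one flat list of numbers, 6 for each row, row after row: the shift along the tool's x, y, z in m, then the turn, a rotation vector about the tool's x, y, z in units of 6 degrees (1.0 is 6 degrees). In form: [tx, ty, tz, wx, wy, wz, tx, ty, tz, wx, wy, wz, ...]. A call has 1 to 10 rows; each row shifts and turns the commanded pose from where the row before left it, along the tool's axes as they then stand; what a row does not reach is not made up. A row lasts 1/10 s, in which the tool goes at most 50 mm and 8.59 degrees, less where a joint would pass 70% of its speed; a pose out of reach is approached as far as the arm can. A call is refused whole if a number of a shift passes 0.05 or a number of a turn 1, either way. A call with a gripper value outside its range is refused whole. OPENING is the opening, from 0 (shut) to 1 (fully open), set as the call begins (- or left out, the last holds). The fingers move at their own pace and stop on an object; the grip force is fixed at half the most. Time passes only in rows, so rows that do not move let the fingers close. It gives the time, the measured TCP pose, the force, the opening and the grip force at its end, in the units of the state.
- sensors.get_state(): the state, without advancing time (a new reading comes with each control period).
- vision.get_image(name): name is "scene" or "side" or "wrist"; returns (picture, depth): 400x640x3 uint8, red, green, blue; 400x640 float32, mm along the optical axis (not along the pixel's ray), 0 where there is no reading.
- vision.camera_model(name): a dict with "K" (3x3 intrinsics, pixels), "dist" ([k1, k2, p1, p2, k3] as OpenCV has them; the pictures are not rectified), "pose" (4x4, takes a point from camera to world coordinates). Camera axes: x right, y up, looking along -z (the intrinsics and any distortion apply to the point x, -y, -z); pixel columns grow to the right and rows downward; lengths in mm; the calibration is good to about 2 mm. A picture is of the moment at which its call begins: read the wrist's pose just before it. camera_model takes no time and is no camera call; for the wrist camera it gives the pose at the moment of the call.
- ctrl.job_done(): hands the job in; it is judged then, once.
The state is a dict: "clock": time; "joint_pos": joint angles; "joint_velocities": joint speeds; "tau": joint torques, N m; "position": TCP position; "orientation": TCP orientation; "ft_force": force on the tool from outside, world axes, zero at the start; "wrist_torque": the same for the moment, N m; "gripper_width": opening from 0.0 (shut) to 1.0 (fully open); "grip_force": force on a finger pad.
Only numpy, scipy, OpenCV 4.12 (cv2) and the standard library are available. Lean on these libraries where they do the work, as an engineer would, in place of code of your own. Each camera call takes 0.05 s, during which the arm holds its last target. There are 200 camera calls.

### The job

A colleague on the bench camera must see what to fill from what: with the fingertips, point at the tallest of the three black-capped brown bottles that stand side by side just behind the conical flask and the beaker (not the bottles farther back), keeping still one to four centimetres above the middle of its cap for about two seconds, and then point in the same way at the middle of the mouth of the conical flask. Then press the push button on the small grey box fully down to send the request, let it spring back and move clear. Touch none of the bottles and glassware, and point at no other bottle and not at the beaker.

Things in the scene. Friction and masses are not known exactly. Their poses are not given: they have to be found in the camera images.
- tall_bottle: the tallest of the three brown glass bottles with black screw caps that stand side by side just behind the flask and the beaker (the wash bottle and other bottles farther back are not meant): 50 mm wide, 135 mm high, cap 36 mm wide; the other two are 20 mm shorter. Loose, standing upright; origin at the centre of its underside, z up.
- tall_bottle_top (a point): centre of the top of the tallest bottle, 135 mm above its underside
- bottle_a: one of the two shorter brown bottles with black cap, 46 mm wide, 115 mm high; to be left alone. Loose, standing upright; origin at the centre of its underside, z up.
- bottle_a_top (a point): centre of the top of a shorter bottle, 115 mm above its underside
- bottle_b: the other shorter brown bottle with black cap, 44 mm wide, 114 mm high; to be left alone. Loose, standing upright; origin at the centre of its underside, z up.
- bottle_b_top (a point): centre of the top of a shorter bottle, 114 mm above its underside
- flask: conical glass flask, 62 mm wide at the foot, narrow neck, 100 mm high. Loose, standing upright; origin at the centre of its underside, z up.
- flask_top (a point): centre of the top of the conical flask, 100 mm above its underside
- beaker: straight glass beaker, 58 mm wide, 71 mm high; to be left alone. Loose, standing upright; origin at the centre of its underside, z up.
- beaker_top (a point): centre of the top of the beaker, 71 mm above its underside
- button_top (a point): centre of the top face of the round grey push button (34 mm across) in the middle of the grey request box; moves with the button. The button goes straight down 6 mm against a spring, about 5 N at the bottom, and springs back
- button (a joint): travel of the push button in m: 0 released, 0.006 fully down
- request_box: fixed grey box 90 x 76 mm, 30 mm high, on the worktop to the right of the glassware, carrying the push button, which stands in a short dark collar and whose top is 52 mm above the worktop; origin at the centre of its underside

How it is judged:
By the outcome, as a careful person would: the job done as asked, in the order asked, and still so for the second after the job is handed in, with the robot touching nothing.
It also fails if it takes over 56 s, if anything falls off the work surface, if the arm or the gripper's body presses on something with over 40 N, if the wrist force passes 120 N, or if a joint passes its speed limit or range.

## Working session

There is one attempt and no reset: what is moved stays moved. The work goes in short steps, Python scripts to look and compute and a shell command to move; the robot and the scene stay as the last step left them, time stands still between calls to the robot, and variables do not carry over. Pictures are saved under pics/ and viewed, at most 10 in all, crops included, and the job is handed in when it is done.

```bash
ls; mkdir -p pics; python3 - <<'E'
from station import sensors, vision
import cv2,numpy as np
s=sensors.get_state();print(s)
for n in("scene","side"):
    im,d=vision.get_image(n);np.savez(f"{n}.npz",im=im,d=d,**vision.camera_model(n))
    cv2.imwrite(f"pics/{n}0.png",im[:,:,::-1]);m=vision.camera_model(n);print(n,m)
E
```

```text
pics
{'clock': 0.0, 'joint_pos': array([-1.30280590e+00,  1.16459742e-01,  1.44224912e+00, -3.18421378e-05,
        1.58400336e+00, -3.78063806e-02]), 'joint_velocities': array([ 0.00023049, -0.00044116, -0.00039685, -0.00082974, -0.0002539 ,
        0.00030758]), 'tau': array([ 3.98076882e-04, -7.21268892e+01, -6.22605586e+01,  7.80431461e-02,
        2.37572193e-02, -9.90042463e-05]), 'position': array([ 203.14147747, -643.51639667,  236.73289443]), 'orientation': array([-5.54250770e-04,  9.88333669e-01,  1.52303135e-01, -8.00988182e-05]), 'ft_force': array([ 0.12920901, -0.2339373 ,  0.03699724]), 'wrist_torque': array([0.0538557 , 0.00363795, 0.02209105]), 'grip_force': 0.0, 'gripper_width': 0.9993883347401374}
scene {'K': array([[414.00275858,   0.        , 325.88532719],
       [  0.        , 414.00275858, 199.71791984],
       [  0.        ,   0.        ,   1.        ]]), 'dist': array([-0.06412868,  0.        ,  0.        ,  0.        ,  0.        ]), 'pose': array([[-7.98037745e-01,  3.16506456e-01, -5.12795691e-01,
         5.15502715e+01],
       [-6.02607054e-01, -4.20145925e-01,  6.78485180e-01,
         6.28654814e+02],
       [-7.04080149e-04,  8.50471084e-01,  5.26021330e-01,
         6.30341048e+02],
       [ 0.00000000e+00,  0.00000000e+00,  0.00000000e+00,
         1.00000000e+00]])}
side {'K': array([[438.82500972,   0.        , 312.60660321],
       [  0.        , 438.82500972, 196.78687701],
       [  0.        ,   0.        ,   1.        ]]), 'dist': array([-0.00224467,  0.        ,  0.        ,  0.        ,  0.        ]), 'pose': array([[-9.99590179e-01, -2.41753705e-02,  1.53305541e-02,
         5.50824443e+02],
       [ 2.73618774e-02, -6.49459006e-01,  7.59904156e-01,
         7.38977032e+02],
       [-8.41439811e-03,  7.60012204e-01,  6.49854328e-01,
         7.51625022e+02],
       [ 0.00000000e+00,  0.00000000e+00,  0.00000000e+00,
         1.00000000e+00]])}
```

View pics/scene0.png

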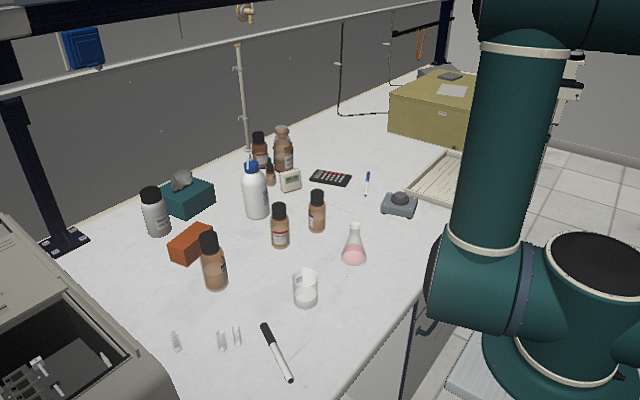

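View pics/side0.png

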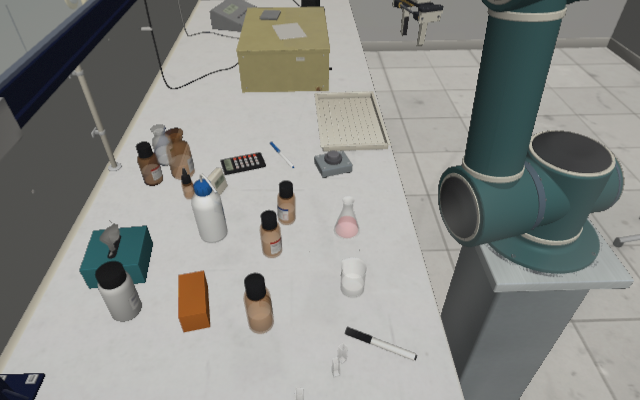

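The scene view shows three brown bottles with caps at about (209,240), (279,208) and (318,195). The flask mouth is at (354,225), the beaker at (305,275) and the button at (399,198). In the side view the caps are at (256,285), (269,218) and (286,187), the flask mouth at (348,201) and the button at (333,156).

```bash
cat > h.py <<'E'
import numpy as np,cv2
def cloud(f):
    z=np.load(f); d=z['d'];K=z['K'];h,w=d.shape
    u,v=np.meshgrid(np.arange(w),np.arange(h))
    p=cv2.undistortPoints(np.stack([u,v],-1).reshape(-1,1,2).astype(float),K,z['dist']).reshape(h,w,2)
    c=np.stack([p[...,0]*d,-p[...,1]*d,-d],-1)
    return z['im'],d,c@z['pose'][:3,:3].T+z['pose'][:3,3]
def ray(f,px):
    z=np.load(f);p=cv2.undistortPoints(np.array([[px]],float),z['K'],z['dist'])[0,0]
    return z['pose'][:3,3],z['pose'][:3,:3]@np.array([p[0],-p[1],-1])
def onz(f,px,h):
    o,r=ray(f,px);return o+r*(h-o[2])/r[2]
E
python3 - <<'E'
from h import *
np.set_printoptions(precision=1,suppress=True)
T={'scene':dict(b1=(209,240),b2=(279,208),b3=(318,195),flask=(354,225),beaker=(305,275),button=(400,196)),
'side':dict(b1=(255,285),b2=(269,220),b3=(286,188),flask=(348,201),beaker=(352,265),button=(333,156))}
for n in T:
    im,d,P=cloud(n+'.npz')
    for k,(u,v) in T[n].items():
        s=np.s_[v-16:v+17,u-16:u+17];Q=P[s][d[s]>0]
        if k[0]=='b' and k!='beaker' and k!='button':
            m=(im[s].max(-1)<70)&(d[s]>0);Q=P[s][m]
        zt=np.percentile(Q[:,2],97);t=Q[Q[:,2]>zt-5]
        print(n,k,len(Q),'ztop',zt,'mid',(t.min(0)+t.max(0))/2,'ext',np.ptp(t,axis=0))
    for k,(u,v) in T[n].items():
        print(k,[onz(n+'.npz',(u,v),h) for h in ([135,115] if k in('b1','b2','b3') else [100] if k=='flask' else [52])])
def crop(n,x,y,w,h,f):return cv2.resize(np.load(n+'.npz')['im'][y:y+h,x:x+w,::-1],None,fx=f,fy=f,interpolation=cv2.INTER_CUBIC)
cv2.imwrite('pics/c1.png',crop('scene',190,170,240,150,3.3))
cv2.imwrite('pics/c2.png',crop('side',230,140,150,200,3))
E
```

```text
scene b1 397 ztop 135.5129241547487 mid [643.6 240.1 133.7] ext [36.4 34.3  6.3]
scene b2 212 ztop 115.70677405449747 mid [628.   49.7 114.1] ext [29.7 31.   6.2]
scene b3 271 ztop 114.7835902510144 mid [593.9 -52.7 113.4] ext [28.  29.5  6.4]
scene flask 1085 ztop 98.02251669434521 mid [455.3  -8.9  97.4] ext [27.  28.9  8.5]
scene beaker 1084 ztop 69.77966819267573 mid [458.3 162.8  68.3] ext [52.8 54.1  7.1]
scene button 1086 ztop 52.08104982020795 mid [ 472.4 -262.    50.9] ext [30.8 34.2  7.3]
b1 [array([627.7, 249.5, 135. ]), array([651. , 234.1, 115. ])]
b2 [array([596.1,  79.7, 135. ]), array([618.1,  57.5, 115. ])]
b3 [array([561.6, -15.8, 135. ]), array([582.1, -41.9, 115. ])]
flask [array([454.5,  -7.9, 100. ])]
beaker [array([472.3, 143.4,  52. ])]
button [array([ 467. , -252.9,   52. ])]
side b1 473 ztop 137.27527454638522 mid [646.3 242.  135.5] ext [32.2 33.9  6.5]
side b2 262 ztop 117.22410914668382 mid [632.5  51.9 115.3] ext [30.  28.6  6.1]
side b3 211 ztop 116.39509286036912 mid [596.2 -51.6 114.3] ext [27.9 26.9  5.4]
side flask 1087 ztop 98.33048459773777 mid [455.8  -9.7  98.1] ext [28.  31.   9.4]
side beaker 1081 ztop 71.12955578849262 mid [459.4 162.8  69.9] ext [53.1 53.7  7.4]
side button 1083 ztop 52.9953670561799 mid [ 474.2 -263.3   52. ] ext [30.9 39.6  8. ]
b1 [array([643.7, 252.1, 135. ]), array([646.7, 236.3, 115. ])]
b2 [array([627.1,  87.4, 135. ]), array([629.6,  66.3, 115. ])]
b3 [array([594.4, -14.2, 135. ]), array([595.8, -38.6, 115. ])]
flask [array([456. ,  -5.4, 100. ])]
beaker [array([458.6, 141.5,  52. ])]
button [array([ 473.5, -249.6,   52. ])]
```

View pics/c1.png

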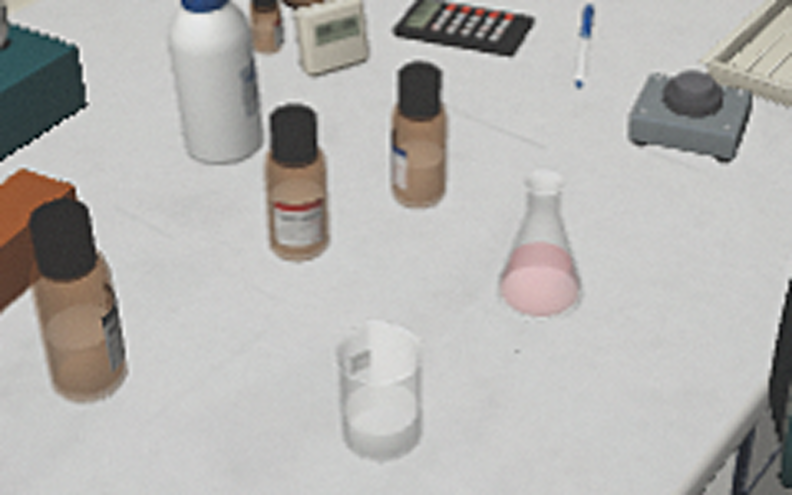

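View pics/c2.png

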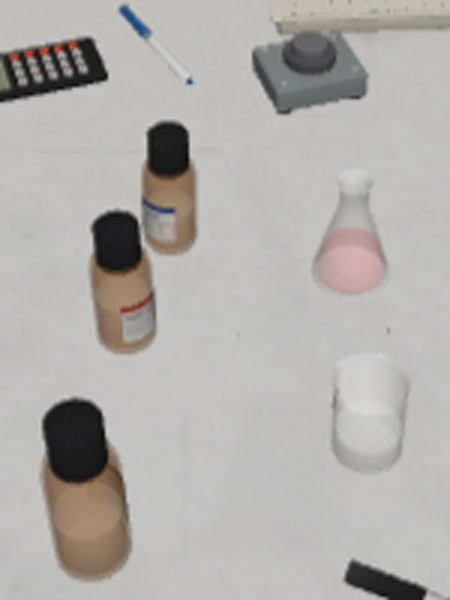

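The tall bottle's top is at (645,241,135), the flask mouth at (455.5,-9,100) and the button at (473,-263,52). Two views agree on each. First I move to the tall bottle at travel height with the fingers shut.

```bash
R='[0.021,-0.0215,0,0,0,0]'
python3 -m handwheel '[0.01,-0.01,-0.02,0,0,0, 0.021,-0.0215,-0.02,0,0,0, 0.021,-0.0215,0,0,0,0, 0.021,-0.0215,0,0,0,0, 0.021,-0.0215,0,0,0,0, 0.021,-0.0215,0,0,0,0, 0.021,-0.0215,0,0,0,0, 0.021,-0.0215,0,0,0,0, 0.021,-0.0215,0,0,0,0, 0.021,-0.0215,0,0,0,0]' 0
python3 -m handwheel '[0.021,-0.0215,0,0,0,0, 0.021,-0.0215,0,0,0,0, 0.021,-0.0215,0,0,0,0, 0.021,-0.0215,0,0,0,0, 0.021,-0.0215,0,0,0,0, 0.021,-0.0215,0,0,0,0, 0.021,-0.0215,0,0,0,0, 0.021,-0.0215,0,0,0,0, 0.021,-0.0215,0,0,0,0, 0.021,-0.0215,0,0,0,0]'
```

```text
clock: 1.1
position: [332.0, -388.5, 277.2]
orientation: [-0.0, 0.988, 0.152, -0.0]
ft_force: [-0.2, -0.8, -0.5]
gripper_width: 0.188
grip_force: 0.0
clock: 2.1
position: [467.5, -120.2, 277.3]
orientation: [-0.0, 0.988, 0.152, -0.0]
ft_force: [0.3, -0.1, 0.7]
gripper_width: 0.009
grip_force: 0.0
```

```bash

python3 -m handwheel '[0.021,-0.0215,0,0,0,0, 0.021,-0.0215,0,0,0,0, 0.021,-0.0215,0,0,0,0, 0.021,-0.0215,0,0,0,0, 0.021,-0.0215,0,0,0,0, 0.021,-0.0215,0,0,0,0, 0.021,-0.0215,0,0,0,0, 0.021,-0.0215,0,0,0,0, 0.021,-0.0215,0,0,0,0, 0.021,-0.0215,0,0,0,0]'
python3 -m handwheel '[0.021,-0.0215,0,0,0,0, 0.021,-0.0215,0,0,0,0, 0.01,-0.012,0,0,0,0, 0,0,0,0,0,0, 0,0,0,0,0,0]'
python3 - <<'E'
from h import *
from station import sensors,vision
from scipy.spatial.transform import Rotation as R
s=sensors.get_state();q=s['orientation'];M=R.from_quat(q,scalar_first=True)
print(s['position'],M.inv().apply(np.array([645,241,176])-s['position']))
im,d=vision.get_image('wrist');np.savez('wrist.npz',im=im,d=d,**vision.camera_model('wrist'));cv2.imwrite('pics/w0.png',im[:,:,::-1])
E
```

```text
clock: 3.1
position: [603.1, 148.0, 277.0]
orientation: [0.0, 0.988, 0.152, -0.0]
ft_force: [-0.3, -0.4, -0.8]
gripper_width: 0.006
grip_force: 0.0
clock: 3.6
position: [635.5, 214.4, 277.2]
orientation: [0.0, 0.988, 0.152, -0.0]
ft_force: [0.4, 0.1, -0.3]
gripper_width: 0.006
grip_force: 0.0
[635.5490741  214.42560781 277.18073189] [ 17.08274979 -22.51761249 101.16420125]
```

View pics/w0.png

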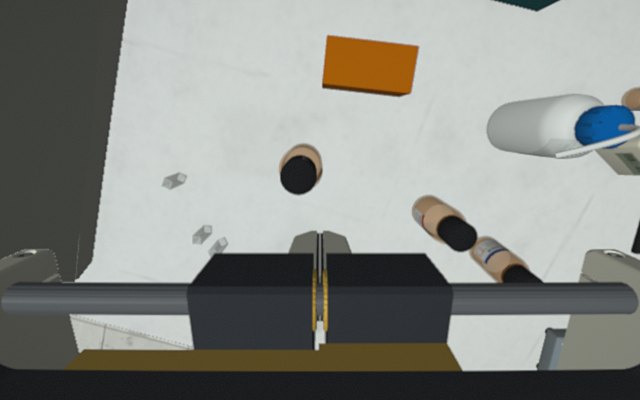

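The wrist view shows the tall bottle's cap at (298,174) and clear space around it, with the closed fingers at about (320,245). Next I check the cap position from this view and move over it.

```bash
python3 -c "
from h import *
print(onz('wrist.npz',(298,174),135))"
python3 -m handwheel '[0.006,-0.008,0.01,0,0,0, 0.006,-0.008,0.02,0,0,0, 0.005,-0.0065,0.02,0,0,0, 0,0,0.02,0,0,0, 0,0,0.015,0,0,0, 0,0,0.01,0,0,0, 0,0,0.005,0,0,0, 0,0,0,0,0,0]'
```

```text
[649.95995581 241.10505126 135.        ]
clock: 4.45
position: [645.2, 241.2, 177.2]
orientation: [0.0, 0.988, 0.152, -0.0]
ft_force: [0.1, 0.7, 0.2]
gripper_width: 0.008
grip_force: 0.0
```

```bash

python3 -m handwheel '[0,0,0,0,0,0, 0,0,0,0,0,0, 0,0,0,0,0,0, 0,0,0,0,0,0, 0,0,0,0,0,0, 0,0,0,0,0,0, 0,0,0,0,0,0, 0,0,0,0,0,0, 0,0,0,0,0,0, 0,0,0,0,0,0]'
python3 -m handwheel '[0,0,0,0,0,0, 0,0,0,0,0,0, 0,0,0,0,0,0, 0,0,0,0,0,0, 0,0,0,0,0,0, 0,0,0,0,0,0, 0,0,0,0,0,0, 0,0,0,0,0,0, 0,0,0,0,0,0, 0,0,0,0,0,0]'
python3 -m handwheel '[0,0,0,0,0,0, 0,0,0,0,0,0, 0,0,0,0,0,0, 0,0,-0.02,0,0,0, 0,0,-0.03,0,0,0, 0,0,-0.03,0,0,0, -0.014,0.0101,-0.01,0,0,0, -0.0256,0.0181,0,0,0,0, -0.0256,0.0181,0,0,0,0, -0.0256,0.0181,0,0,0,0]'
python3 -m handwheel '[-0.0256,0.0181,0,0,0,0, -0.0256,0.0181,0,0,0,0, -0.0256,0.0181,0,0,0,0, -0.0256,0.0181,0,0,0,0, -0.0256,0.0181,0,0,0,0, -0.0256,0.0181,0,0,0,0, -0.012,0.008,0,0,0,0, 0,0,0,0,0,0, 0,0,0,0,0,0]'
python3 - <<'E'
from h import *
from station import sensors,vision
from scipy.spatial.transform import Rotation as R
s=sensors.get_state();M=R.from_quat(s['orientation'],scalar_first=True)
print(s['position'],M.inv().apply(np.array([455.5,-9,141])-s['position']))
E
```

```text
clock: 5.45
position: [645.2, 241.4, 177.4]
orientation: [-0.0, 0.988, 0.152, -0.0]
ft_force: [-0.0, -0.1, -0.2]
gripper_width: 0.005
grip_force: 0.0
clock: 6.45
position: [645.2, 241.5, 177.5]
orientation: [-0.0, 0.988, 0.152, 0.0]
ft_force: [0.1, -0.0, -0.0]
gripper_width: 0.006
grip_force: 0.0
clock: 7.45
position: [577.2, 151.9, 267.4]
orientation: [0.0, 0.988, 0.152, 0.0]
ft_force: [-0.4, -0.3, 1.7]
gripper_width: 0.003
grip_force: 0.0
clock: 8.35
position: [455.6, -8.0, 267.6]
orientation: [-0.0, 0.988, 0.152, 0.0]
ft_force: [-0.1, 0.0, 0.5]
gripper_width: 0.005
grip_force: 0.0
[455.62257016  -8.02333096 267.62148102] [ -0.48343794   0.90385298 126.62115818]
```

```bash

python3 -m handwheel '[0,0.001,0.01,0,0,0, 0,0,0.02,0,0,0, 0,0,0.02,0,0,0, 0,0,0.02,0,0,0, 0,0,0.02,0,0,0, 0,0,0.015,0,0,0, 0,0,0.01,0,0,0, 0,0,0.008,0,0,0, 0,0,0.002,0,0,0, 0,0,0,0,0,0]'
python3 -c "
from h import *
from station import vision
im,d=vision.get_image('scene');im2,d=vision.get_image('side')
f=lambda a:cv2.resize(a[...,::-1],None,fx=3,fy=3)
cv2.imwrite('pics/f.png',np.hstack([f(im[150:280,290:420]),f(im2[130:260,280:410])]))"
python3 -m handwheel '[0,0,0,0,0,0, 0,0,0,0,0,0, 0,0,0,0,0,0, 0,0,0,0,0,0, 0,0,0,0,0,0, 0,0,0,0,0,0, 0,0,0,0,0,0, 0,0,0,0,0,0, 0,0,0,0,0,0, 0,0,0,0,0,0]'
```

```text
clock: 9.35
position: [455.7, -9.3, 142.6]
orientation: [0.0, 0.988, 0.152, 0.0]
ft_force: [-0.6, 0.3, -0.3]
gripper_width: 0.004
grip_force: 0.0
clock: 10.45
position: [455.5, -9.3, 142.5]
orientation: [0.0, 0.988, 0.152, 0.0]
ft_force: [-1.4, -0.5, -0.3]
gripper_width: 0.007
grip_force: 0.0
```

View pics/f.png

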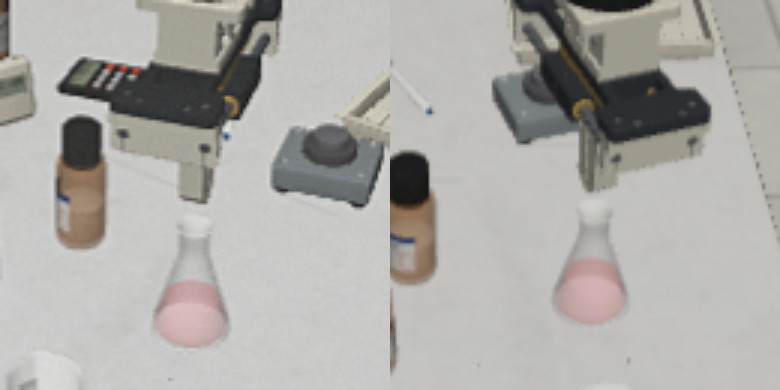

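The pointing is centred over the flask mouth in both views, about 23 mm above it. I hold a little longer, then rise and go to the button.

```bash

python3 -m handwheel '[0,0,0,0,0,0, 0,0,0,0,0,0, 0,0,0,0,0,0, 0,0,0,0,0,0, 0,0,0,0,0,0, 0,0,0,0,0,0, 0,0,0,0,0,0, 0,0,0,0,0,0, 0,0,0,0,0,0, 0,0,0,0,0,0]'
python3 -m handwheel '[0,0,0,0,0,0, 0,0,0,0,0,0, 0,0,0,0,0,0, 0,0,-0.02,0,0,0, 0,0,-0.02,0,0,0, 0,0,-0.02,0,0,0, -0.003,0.0127,0,0,0,0, -0.006,0.0247,0,0,0,0, -0.006,0.0247,0,0,0,0, -0.006,0.0247,0,0,0,0]'
python3 -m handwheel '[-0.006,0.0247,0,0,0,0, -0.006,0.0247,0,0,0,0, -0.006,0.0247,0,0,0,0, -0.006,0.0247,0,0,0,0, -0.006,0.0247,0,0,0,0, -0.006,0.0247,0,0,0,0, -0.003,0.012,0,0,0,0, 0,0,0,0,0,0, 0,0,0,0,0,0]'
python3 - <<'E'
from h import *
from station import sensors,vision
from scipy.spatial.transform import Rotation as R
s=sensors.get_state();M=R.from_quat(s['orientation'],scalar_first=True)
print(s['position'],M.inv().apply(np.array([473,-262.5,71])-s['position']),s['joint_pos'])
E
```

```text
clock: 11.45
position: [455.5, -9.3, 142.5]
orientation: [0.0, 0.988, 0.152, 0.0]
ft_force: [-0.8, 0.6, 0.2]
gripper_width: 0.005
grip_force: 0.0
clock: 12.45
position: [461.3, -99.8, 201.6]
orientation: [-0.0, 0.988, 0.152, -0.0]
ft_force: [0.1, 0.3, -0.1]
gripper_width: 0.006
grip_force: 0.0
clock: 13.35
position: [472.5, -262.5, 202.0]
orientation: [-0.0, 0.988, 0.152, -0.0]
ft_force: [0.1, 0.8, 0.3]
gripper_width: 0.001
grip_force: 0.0
[ 472.47422858 -262.54006458  202.01651519] [  0.55256421   0.21018816 131.01624245] [-5.54498440e-01 -1.67358743e-01  1.77679840e+00  2.23811019e-04
  1.53286989e+00  7.10854721e-01]
```

Now down to about 6 mm above the button, then pressing in small steps while watching the force.

```bash

python3 -m handwheel '[0,0,0.015,0,0,0, 0,0,0.02,0,0,0, 0,0,0.02,0,0,0, 0,0,0.02,0,0,0, 0,0,0.02,0,0,0, 0,0,0.015,0,0,0, 0,0,0.01,0,0,0, 0,0,0.005,0,0,0, 0,0,0,0,0,0]'
python3 -m handwheel '[0,0,0.002,0,0,0, 0,0,0.002,0,0,0, 0,0,0.002,0,0,0, 0,0,0.002,0,0,0, 0,0,0,0,0,0, 0,0,0,0,0,0]'
python3 -m handwheel '[0,0,0.001,0,0,0, 0,0,0.001,0,0,0, 0,0,0,0,0,0, 0,0,0,0,0,0]'
```

```text
clock: 14.25
position: [472.6, -262.7, 77.1]
orientation: [-0.0, 0.988, 0.152, -0.0]
ft_force: [-0.5, 0.6, 0.4]
gripper_width: 0.005
grip_force: 0.0
clock: 14.85
position: [472.8, -263.0, 69.7]
orientation: [0.0, 0.988, 0.152, 0.0]
ft_force: [0.1, -1.2, 1.9]
gripper_width: 0.004
grip_force: 1.1
clock: 15.25
position: [472.8, -263.0, 67.6]
orientation: [0.0, 0.988, 0.152, 0.0]
ft_force: [1.3, -1.3, 2.6]
gripper_width: 0.002
grip_force: 1.7
```

```bash

python3 -m handwheel '[0,0,0.001,0,0,0, 0,0,0.001,0,0,0, 0,0,0,0,0,0, 0,0,0,0,0,0]'
python3 -m handwheel '[0,0,0.001,0,0,0, 0,0,0,0,0,0, 0,0,0,0,0,0]'
```

```text
clock: 15.65
position: [472.8, -263.0, 65.6]
orientation: [0.0, 0.988, 0.152, 0.0]
ft_force: [1.6, -1.1, 3.6]
gripper_width: 0.002
grip_force: 2.2
clock: 15.95
position: [472.8, -263.0, 64.9]
orientation: [0.0, 0.988, 0.152, 0.0]
ft_force: [0.3, -0.7, 9.4]
gripper_width: 0.0
grip_force: 4.9
```

```bash

python3 -m handwheel '[0,0,0.0007,0,0,0, 0,0,0,0,0,0, 0,0,0,0,0,0, 0,0,0,0,0,0]'
```

```text
clock: 16.35
position: [472.8, -263.0, 64.8]
orientation: [0.0, 0.988, 0.152, 0.0]
ft_force: [-3.4, 1.4, 15.1]
gripper_width: 0.001
grip_force: 8.2
```

The force climbs without further travel, so the button is on its stop. I lift away.

```bash

python3 -m handwheel '[0,0,-0.005,0,0,0, 0,0,-0.01,0,0,0, 0,0,-0.02,0,0,0, 0,0,-0.03,0,0,0, 0,0,-0.03,0,0,0, 0,0,-0.03,0,0,0, 0,0,-0.02,0,0,0, 0,0,-0.01,0,0,0, 0,0,0,0,0,0, 0,0,0,0,0,0]'
python3 -m handwheel '[-0.01,0.02,0,0,0,0, -0.01,0.03,0,0,0,0, -0.01,0.03,0,0,0,0, -0.01,0.03,0,0,0,0, -0.01,0.03,0,0,0,0, -0.005,0.01,0,0,0,0, 0,0,0,0,0,0, 0,0,0,0,0,0, 0,0,0,0,0,0]'
python3 - <<'E'
from h import *
from station import vision
n='side';im,d=vision.get_image(n);np.savez('s1.npz',im=im,d=d,**vision.camera_model(n))
cv2.imwrite('pics/s1.png',im[...,::-1])
im,d,P=cloud('s1.npz');Q=P[140:175,315:355].reshape(-1,3);Q=Q[np.hypot(Q[:,0]-473,Q[:,1]+263)<12];print(np.median(Q[:,2]))
im,d,P=cloud('side.npz');Q=P[140:175,315:355].reshape(-1,3);Q=Q[np.hypot(Q[:,0]-473,Q[:,1]+263)<12];print(np.median(Q[:,2]))
E
```

```text
clock: 17.35
position: [472.4, -262.7, 217.5]
orientation: [-0.001, 0.988, 0.152, -0.001]
ft_force: [-0.7, 0.3, 0.1]
gripper_width: 0.007
grip_force: 0.0
clock: 18.25
position: [465.5, -421.4, 218.6]
orientation: [-0.0, 0.988, 0.153, 0.0]
ft_force: [0.0, -0.1, -0.2]
gripper_width: 0.005
grip_force: 0.0
53.35445838407003
53.07166262824478
```

View pics/s1.png

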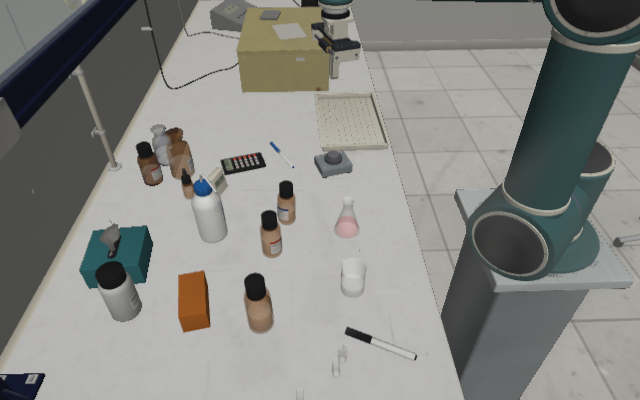

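The glassware is where it was, the button at (333,156) is back up at its original height, and the arm is clear at (338,60).

```bash
python3 -c "
from station import ctrl;print(ctrl.job_done())"
```

```text
the job is handed in; nothing more can be done
None
```

The job is handed in at about 18 s: I pointed at the tall bottle and then the flask mouth (each about 23 mm above, held over 2 s), pressed the button down to its stop, saw it spring back, and moved the arm clear with no glassware touched.

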